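# Turn the leaf of a badge sample stand

## Robot

A 6-joint arm with a two-finger parallel gripper is mounted at the origin on the work surface. World frame = base frame: x ahead of the robot, y to its left, z up, the work surface at z = 0. Lengths are in m, angles in rad, forces in N, time in s.
With the tool pointing down it reaches from about 0.375 to 0.9 m from the base axis. Payload 3.1 kg.
Tool frame: the origin (TCP) lies between the finger pads; the fingertips stand 25 mm ahead of it and the grasp point (between the pads) lies 6 mm ahead of it; x points along the fingers, y is the direction in which the jaws open and shut, and the axes are right-handed (so a half turn about x gives the same grasp; the last joint's range is limited). The gripper opens to 85 mm and grips with 20 to 120 N. Pads are 22 mm wide; open, the fingers measure 114 mm over their backs; the gripper's body (76 mm by 85 mm) begins 54 mm behind the grasp point. The pads swing forward as they close: fully open they stand 13 mm farther back than shut.
Start: joints at [1, 0.527, 1.433, -0, 1.181, -0.178], TCP at [0.239, 0.577, 0.232] pointing down, gripper open.
Joint ranges: [-3.08, 3.08], [-0.75, 2.2], [0.22, 2.44], [-1.43, 4.57], [0, 2.65], [-2.85, 2.85]. Speed limits (rad/s): [2.79, 2.79, 3.14, 3.14, 3.14, 3.14].

## Interface

Orientations are given as a unit quaternion [x, y, z, w].
In Python, from station import manip, viewer, workorder gives the robot as it stands.
- The arm moves only by the shell command python3 -m crank 'ROWS' [FORCE]. ROWS is JSON, one flat list of numbers, 5 for each row, row after row: the opening, from 0 (shut) to 1 (fully open), then the shift along the world's x, y, z in mm, then the turn about the world's z in rad. A call has 1 to 10 rows; each row is the pose to reach, as a shift and turn from the pose commanded when the call began; what a row does not reach only later rows make up. A row lasts 1/8 s, in which the tool goes at most 62.5 mm and 10.7 degrees, less where a joint would pass 70% of its speed; a pose out of reach is approached as far as the arm can. A call with a gripper value outside its range is refused whole. The fingers move at their own pace and stop on an object; FORCE is the grip in N (left out, the last holds). Time passes only in rows, so rows that repeat a pose let the fingers close. It gives the time, the measured TCP pose, the force and the opening at its end, in the units of the state.
- manip.sense(): the state, without advancing time (a new reading comes with each control period).
- viewer.snapshot(name): name is "scene" or "top" or "wrist"; returns a dict with "img" (480x640x3 uint8, red, green, blue), "range_z" (480x640 float32, m along the optical axis (not along the pixel's ray), 0 where there is no reading), "fx", "fy", "cx", "cy" (pixels), "origin" and "attitude" of the camera in the world. Camera axes: x right, y down, z forward; pixel columns grow to the right and rows downward; lengths in m; the calibration is good to about 2 mm. The wrist camera is an equidistant fisheye: a pixel r from the principal point sees the ray r / f radians off the axis. A picture is of the moment at which its call begins.
- workorder.sign_off(): hands the job in, once; it reports no verdict.
The state is a dict: "t": time; "q": joint angles; "qd": joint speeds; "tau": joint torques, N m; "tcp_pos": TCP position; "tool_rot": TCP orientation; "force": force on the tool from outside, world axes, zero at the start; "ft_torque": the same for the moment, N m; "finger_gap": opening from 0.0 (shut) to 1.0 (fully open).
Only numpy, scipy, OpenCV 4.12 (cv2) and the standard library are available. Lean on these libraries where they do the work, as an engineer would, in place of code of your own. Each camera call takes 0.05 s, during which the arm holds its last target.

## Task

On the market stall, turn the hinged leaf of the wooden sample stand over its spine so that it lies flat on the other side. Do it only with the fingertips or the outside of the fingers: get under the free edge, push the leaf up and over, and press it down flat; never pinch the leaf between the fingers. Leave the tumbler, jar, tape roll and carton standing about it where they are.

Things in the scene. Friction and masses are not known exactly. Their poses are not given: they have to be found in the camera images.
- stand: Wooden plinth fixed to the table, 180 mm long (its x, along the spine) x 140 mm wide (its y) x 36 mm high; small dark steel bearing blocks at both ends of the spine rise to 50 mm. Origin: centre of its underside on the table. The leaf starts on its -y side and has to end on its +y side.
- spine (a point): Middle of the hinge axis, 46 mm above the table, axes as the stand: x along the hinge axis, y across it towards the side where the leaf must end, z up.
- leaf (a joint): Angle of the leaf about the spine: 0 = lying flat out to the stand's -y side, 1.57 = upright, 3.14 = lying flat on the +y side (end stop). It starts ajar, between 0.12 and 0.6. The hinge is stiff (about 0.13 N m) and keeps the leaf wherever it is left, so the leaf must be pushed all the way; 1 to 2 N at the free edge moves it.
- edge (a point): Middle of the free edge of the leaf, in the middle of its thickness, 130 mm from the hinge axis. Axes turn with the leaf: y points from the free edge to the hinge axis, x along the spine, z out of the face that is uppermost at the start. Lying flat, the leaf overhangs the plinth by 60 mm with about 41 mm of free room beneath.
- middle (a point): Middle of the leaf, 70 mm from the hinge axis, axes as edge. The leaf is a rigid plywood board, about 0.1 kg, 140 mm along the spine, reaching from 6 to 130 mm from the hinge axis, 5 mm thick at the rim, 9 mm with its card facings (2 mm each, 4 mm short of the rim; brown on the face uppermost at the start, white underneath). The round metal badges on both faces are flat.
- tumbler: Grey plastic tumbler, 72 mm across the mouth, 100 mm high, loose, near the stand's +x end; origin at the centre of its foot. Bystander.
- jar: Small glass jar with a metal cap, 56 mm across, 60 mm high, loose, near the stand's +x end; origin at the centre of its foot. Bystander.
- tape: Roll of tape lying flat, 92 mm across, 25 mm high, loose, to one side of the stand about 260 mm from the spine; origin at the centre of its underside. Bystander.
- carton: Small closed carton 70 x 50 x 28 mm, loose, to the other side of the stand about 260 mm from the spine; origin at the centre of its underside. Bystander.

How it is judged:
On the way:
1. the fingers push the leaf through upright (value of joint leaf between 1.3 and 2.9 rad and contact force between the fingers and leaf above 0.1 N).
At the end, for the whole second after the job is handed in: The leaf lies still, flat on the other side of the spine (within 0.09 rad, about 5 degrees, of its end stop), and the four bystanders are within 25 mm of where they stood (value of joint leaf above 3.05 rad and velocity of joint leaf between -0.05 and 0.05 rad/s and distance of each of tumbler, jar, tape, carton from where it was at the start of the episode below 0.025 m); the robot touches nothing.
It fails at once if the leaf is pinched (fingers press with over 1 N on both of its faces at once) (contact force between the fingers and leaf_c3 above 1 N and contact force between the fingers and leaf_c4 above 1 N).
It fails at once if a bystander is pushed away, tipped or lifted (over 25 mm, or 0.4 rad) (distance of any of tumbler, jar, tape, carton from where it was at the start of the episode above 0.025 m or angle between any of tumbler, jar, tape, carton's own z axis and vertical above 0.4 rad).
It fails at once if the arm or the gripper's body, instead of the fingers, pushes the leaf (over 1 N) (contact force between the arm and leaf above 1 N).
It also fails if it takes over 48 s, if anything falls off the work surface, if the arm or the gripper's body presses on something with over 40 N, if the wrist force passes 120 N, or if a joint passes its speed limit or range.

## Working session

There is one attempt and no reset: what is moved stays moved. The work goes in short steps, Python scripts to look and compute and a shell command to move; the robot and the scene stay as the last step left them, time stands still between calls to the robot, and variables do not carry over. Pictures are saved under pics/ and viewed, and the job is handed in when it is done.

```bash
mkdir -p pics; ls
python3 - <<'E'
from station import manip, viewer, workorder
import cv2
s=manip.sense(); print({k:s[k] for k in ('t','tcp_pos','tool_rot','force','finger_gap')})
for n in ("scene","top","wrist"):
    d=viewer.snapshot(n); cv2.imwrite(f"pics/{n}0.png",d["img"][:,:,::-1]); print(n,d["fx"],d["cx"],d["cy"],d["origin"],d["attitude"])
E
```

```text
pics
{'t': 0.0, 'tcp_pos': array([0.2388273 , 0.57680946, 0.2312397 ]), 'tool_rot': array([ 0.13728232,  0.69378362, -0.13868656,  0.69324158]), 'force': array([-0.41332384,  1.03044985, -0.54389432]), 'finger_gap': 1.000762894870499}
scene 517.6346683116847 318.8849086540704 239.90653825901816 [1.03801904 0.84884086 0.63978857] [ 0.20337181  0.84634867 -0.47570366 -0.1266486 ]
top 544.1580281995283 320.4375460128487 243.11620773321144 [0.45937733 0.03183369 1.29187162] [-0.69772382  0.7129239  -0.04120668  0.05677131]
wrist 371.64829954431775 322.69262674697313 246.227937961844 [0.16218381 0.60869021 0.37265705] [0.82033972 0.547696   0.09070512 0.13727496]
```

View pics/scene0.png

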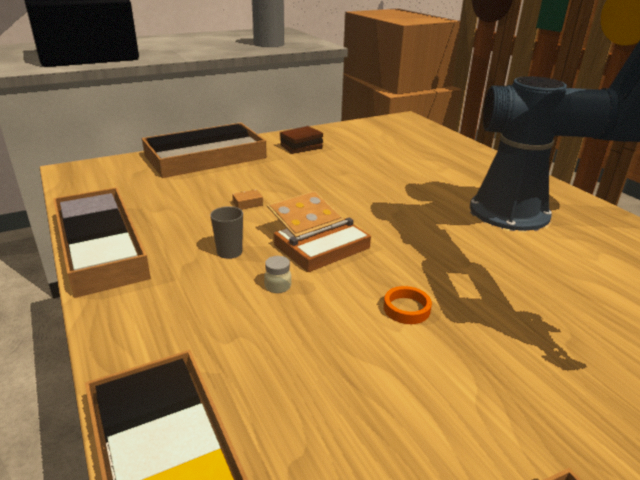

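View pics/top0.png

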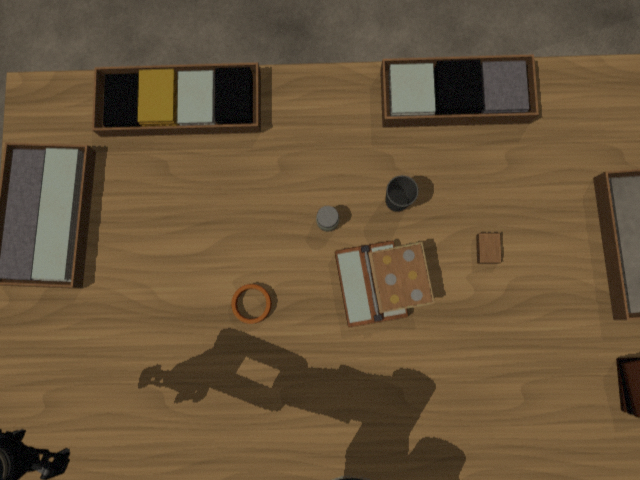

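View pics/wrist0.png

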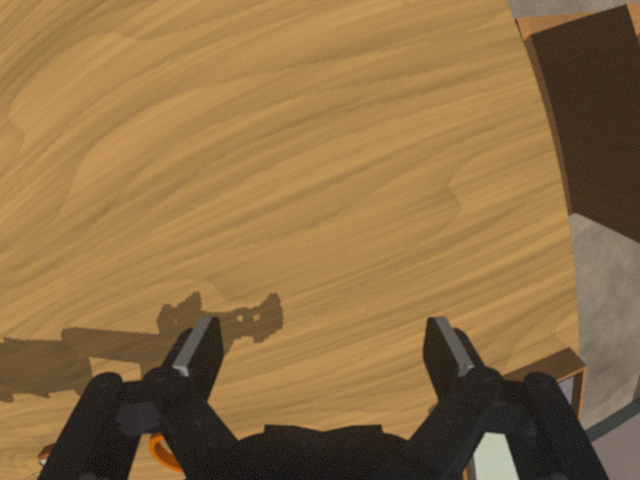

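The top view has x up and y to the left. The stand is near (375,285) with the leaf to the right at about (402,277). The tape is at (251,303), the carton at (489,248), the tumbler at (401,193) and the jar at (328,218). The scene view shows the leaf slightly ajar. Next I measure with depth.

```bash
cat > h.py <<'E'
import numpy as np, cv2
from scipy.spatial.transform import Rotation as R
def cloud(d):
    v,u=np.mgrid[0:480,0:640]; z=d["range_z"].astype(float)
    p=np.stack([(u-d["cx"])/d["fx"]*z,(v-d["cy"])/d["fy"]*z,z],-1)
    P=p@R.from_quat(d["attitude"]).as_matrix().T+np.array(d["origin"]); P[z==0]=np.nan
    return P
E
python3 - <<'E'
from h import *
from station import viewer
d=viewer.snapshot("top");P=cloud(d)
im=d["img"]
np.set_printoptions(precision=3,suppress=True)
big=cv2.resize(im[170:350,220:520],None,fx=2.66,fy=2.66,interpolation=cv2.INTER_CUBIC);cv2.imwrite("pics/topcrop.png",big[:,:,::-1])
d2=viewer.snapshot("scene");P2=cloud(d2)
big=cv2.resize(d2["img"][170:340,190:450],None,fx=3,fy=3,interpolation=cv2.INTER_CUBIC);cv2.imwrite("pics/scenecrop.png",big[:,:,::-1])
for n,(u,v) in dict(tab=(300,260),tape=(251,287),tapeR=(268,303),carton=(489,248),jar=(328,217),tum=(402,180),blockA=(366,249),blockB=(378,317),pl=(353,285),lf0=(380,280),lf1=(400,277),lf2=(425,272)).items(): print(n,P[v,u])
# leaf cross-section along row
for v in (260,280,300): print(v,[(u,*np.round(P[v,u],3)) for u in range(335,440,6)])
E
```

```text
tab [ 0.601  0.108 -0.004]
tape [0.537 0.222 0.023]
tapeR [0.499 0.183 0.024]
carton [ 0.616 -0.334  0.028]
jar [0.691 0.039 0.062]
tum [ 0.772 -0.133  0.071]
blockA [ 0.617 -0.047  0.052]
blockB [ 0.462 -0.069  0.049]
pl [ 0.536 -0.015  0.039]
lf0 [ 0.545 -0.076  0.053]
lf1 [ 0.55  -0.12   0.066]
lf2 [ 0.559 -0.175  0.078]
260 [(335, np.float64(0.599), np.float64(0.025), np.float64(-0.002)), (341, np.float64(0.595), np.float64(0.011), np.float64(0.034)), (347, np.float64(0.594), np.float64(-0.003), np.float64(0.034)), (353, np.float64(0.594), np.float64(-0.017), np.float64(0.037)), (359, np.float64(0.594), np.float64(-0.031), np.float64(0.034)), (365, np.float64(0.592), np.float64(-0.044), np.float64(0.05)), (371, np.float64(0.591), np.float64(-0.058), np.float64(0.049)), (377, np.float64(0.591), np.float64(-0.071), np.float64(0.052)), (383, np.float64(0.59), np.float64(-0.084), np.float64(0.056)), (389, np.float64(0.589), np.float64(-0.097), np.float64(0.065)), (395, np.float64(0.589), np.float64(-0.111), np.float64(0.059)), (401, np.float64(0.587), np.float64(-0.123), np.float64(0
[... 2040 characters left out ...]
float64(0.5), np.float64(-0.068), np.float64(0.051)), (383, np.float64(0.5), np.float64(-0.081), np.float64(0.052)), (389, np.float64(0.499), np.float64(-0.094), np.float64(0.058)), (395, np.float64(0.499), np.float64(-0.107), np.float64(0.062)), (401, np.float64(0.498), np.float64(-0.121), np.float64(0.062)), (407, np.float64(0.498), np.float64(-0.133), np.float64(0.07)), (413, np.float64(0.498), np.float64(-0.146), np.float64(0.071)), (419, np.float64(0.497), np.float64(-0.16), np.float64(0.071)), (425, np.float64(0.497), np.float64(-0.172), np.float64(0.074)), (431, np.float64(0.497), np.float64(-0.186), np.float64(0.074)), (437, np.float64(0.499), np.float64(-0.214), np.float64(-0.004))]
```

View pics/topcrop.png

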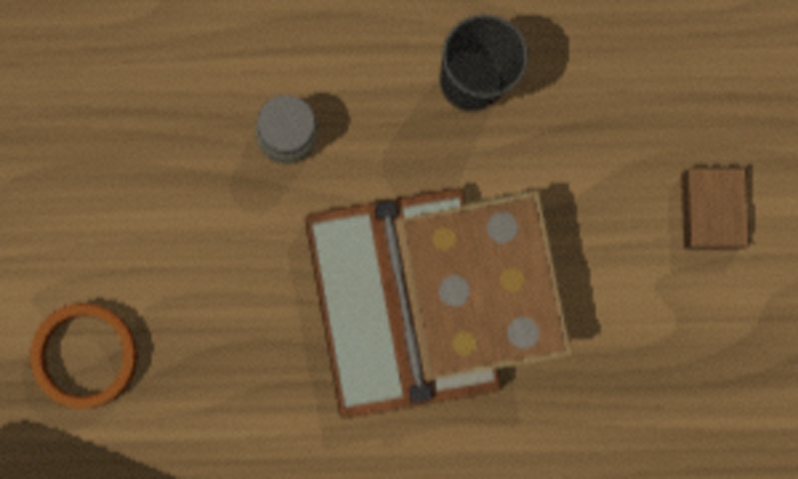

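View pics/scenecrop.png

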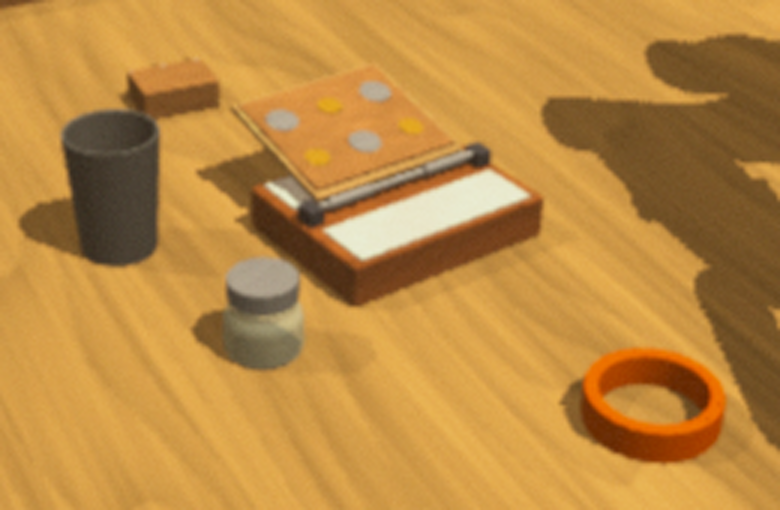

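```bash
cat >> h.py <<'E'
A=np.array([.617,-.047]);B=np.array([.462,-.069])
th=np.arctan2(*(A-B)[::-1]); ex=np.array([np.cos(th),np.sin(th)]);ey=np.array([-ex[1],ex[0]]); C=(A+B)/2
def st(P): return np.concatenate([np.stack([(P[...,:2]-C)@ex,(P[...,:2]-C)@ey],-1),P[...,2:]],-1)
E
python3 - <<'E'
from h import *
from station import viewer,manip
np.set_printoptions(precision=3,suppress=True)
s=manip.sense();M=R.from_quat(s["tool_rot"]).as_matrix();print(M, np.arctan2(M[1,1],M[0,1]),s["t"])
print("th",th,"C",C)
for n in("top","scene"):
    d=viewer.snapshot(n);S=st(cloud(d)); x,y,z=np.moveaxis(S,-1,0)
    hsv=cv2.cvtColor(d["img"],cv2.COLOR_RGB2HSV)
    m=(abs(x)<.06)&(y<-.03)&(y>-.15)&(z>.04)&(z<.14)
    a=np.polyfit(y[m],z[m],1); print(n,m.sum(),"slope ang",-np.arctan(a[0]),"z at0",a[1],"edge y", np.percentile(y[m],[0.5,99.5]))
    m=(abs(x)<.09)&(z>.025)&(z<.14)&(abs(y)<.15); print("ext x",np.percentile(x[m],[1,99]),"y",np.percentile(y[m],[.5,99.5]))
    # spine rod: bearing blocks dark
    m=(abs(x)<.1)&(abs(x)>.06)&(z>.042)&(hsv[...,2]<60)&(abs(y)<.03)
    for sg in(-1,1):
        k=m&(x*sg>0);print(" block",k.sum(),x[k].mean(),y[k].mean())
E
```

```text
[[-0.001  0.383  0.924]
 [-0.001  0.924 -0.383]
 [-1.    -0.001 -0.   ]] 1.1779746649148368 0.25
th 0.14099371248312426 C [ 0.539 -0.058]
top 2325 slope ang 0.2140259207091292 z at0 0.05085251095609754 edge y [-0.125 -0.031]
ext x [-0.088  0.086] y [-0.124  0.071]
 block 39 -0.07909795879669769 0.0009901120113845704
 block 44 0.08000786657967712 0.0026264311777031593
scene 1231 slope ang 0.20950216566985072 z at0 0.052339153575561535 edge y [-0.127 -0.031]
ext x [-0.082  0.089] y [-0.125  0.072]
 block 3 -0.07173689150354735 0.007009469384033978
 block 7 0.08804217560855533 0.005603563295904835
```

```bash
python3 -m crank '[0,40,-48,0,-0.1, 0,80,-94,0,-0.25, 0,120,-140,0,-0.4, 0,155,-190,0,-0.55, 0,190,-240,0,-0.7, 0,220,-294,0,-0.85, 0,245,-350,0,-1.0, 0,265,-408,0,-1.037, 0,280,-468,0,-1.037, 0,290,-528,0,-1.037]'; python3 -m crank '[0,10,-60,0,0, 0,20,-120,0,0, 0,28,-180,0,0, 0,33,-240,0,0, 0,33,-270,-30,0, 0,33,-270,-30,0]'
```

```text
t: 1.6
tcp_pos: [0.53, 0.0473, 0.2324]
tool_rot: [0.464, 0.534, -0.463, 0.534]
force: [0.8, -0.4, 0.2]
finger_gap: 0.0
t: 2.35
tcp_pos: [0.5607, -0.2224, 0.1999]
tool_rot: [0.464, 0.535, -0.465, 0.531]
force: [-0.1, 0.6, 0.9]
finger_gap: -0.002
```

```bash
python3 -m crank '[0,0,0,-60,0, 0,0,0,-110,0, 0,0,0,-125,0, 0,0,0,-125,0]'
python3 - <<'E'
from h import *
from station import viewer,manip
s=manip.sense();print(st(s["tcp_pos"]),s["force"])
M=R.from_quat(s["tool_rot"]).as_matrix();print(np.arctan2(M[1,1],M[0,1])-th)
for n in("scene","wrist"):
    d=viewer.snapshot(n);im=d["img"]
    if n=="scene": im=cv2.resize(im[90:340,150:470],None,fx=2.4,fy=2.4)
    cv2.imwrite(f"pics/{n}1.png",im[:,:,::-1])
E
```

```text
t: 2.85
tcp_pos: [0.5625, -0.2198, 0.0774]
tool_rot: [0.463, 0.534, -0.463, 0.534]
force: [-0.4, 0.0, 1.3]
finger_gap: -0.002
[ 2.11858050e-05 -1.63389342e-01  7.74091703e-02] [-0.38604245  0.00529203  1.25073602]
0.0009786368480902419
```

View pics/scene1.png

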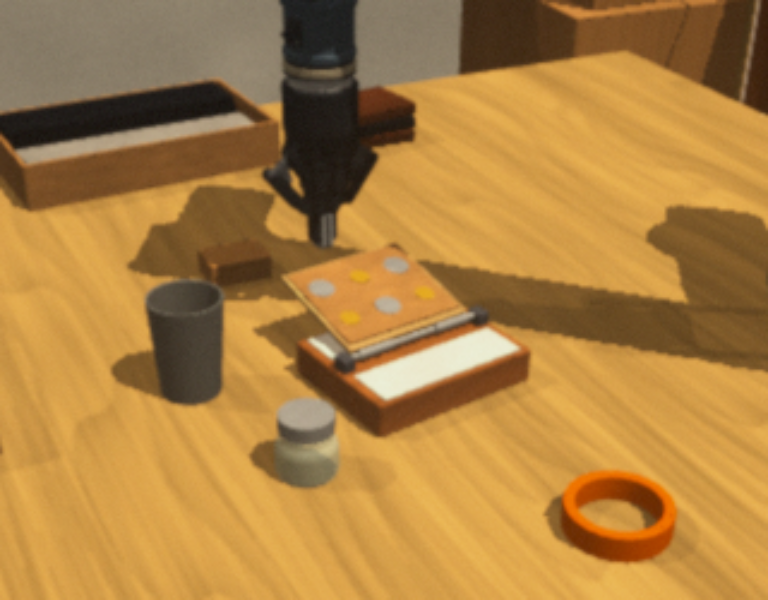

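View pics/wrist1.png

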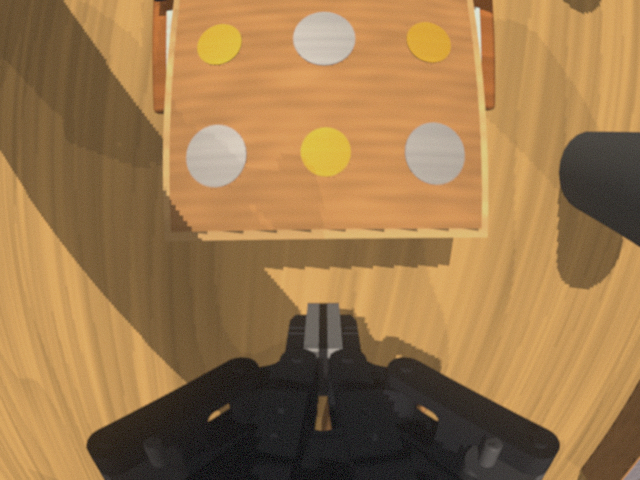

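The scene view shows the finger at (322,235) just outside the free edge. In the wrist view the free edge runs square to the tool at row 235, with the closed tips at (322,310). I'll advance towards the edge.

```bash
python3 -m crank '[0,-1.5,10,0,0, 0,-2.8,20,0,0, 0,-3.2,23,0,0, 0,-3.2,23,0,0]'; python3 -m crank '[0,-0.4,3,0,0, 0,-0.4,3,0,0]'
```

```text
t: 3.45
tcp_pos: [0.559, -0.1972, 0.0775]
tool_rot: [0.463, 0.534, -0.463, 0.534]
force: [0.6, -0.1, -0.1]
finger_gap: 0.001
t: 3.7
tcp_pos: [0.5585, -0.1945, 0.0771]
tool_rot: [0.464, 0.534, -0.464, 0.534]
force: [-0.5, -0.1, -0.1]
finger_gap: 0.005
```

```bash
python3 -m crank '[0,-0.3,2,0,0, 0,-0.3,2,0,0]'; python3 -m crank '[0,-0.3,2,0,0, 0,-0.3,2,0,0]'; python3 -m crank '[0,-0.3,2,0,0, 0,-0.3,2,0,0]'
```

```text
t: 3.95
tcp_pos: [0.5582, -0.1925, 0.0771]
tool_rot: [0.464, 0.534, -0.464, 0.534]
force: [0.2, -0.4, -0.2]
finger_gap: 0.002
t: 4.2
tcp_pos: [0.558, -0.1905, 0.0772]
tool_rot: [0.464, 0.534, -0.463, 0.534]
force: [-0.8, 0.1, 0.9]
finger_gap: -0.003
t: 4.45
tcp_pos: [0.5576, -0.1884, 0.0772]
tool_rot: [0.464, 0.534, -0.463, 0.534]
force: [-0.4, -0.2, -0.2]
finger_gap: 0.001
```

```bash
cat > look.py <<'E'
import sys
from h import *
from station import viewer,manip
k=sys.argv[1]
s=manip.sense();print("t",s["t"],"st",np.round(st(s["tcp_pos"])*1000,1),"F",np.round(s["force"],2))
d=viewer.snapshot("scene");a=cv2.resize(d["img"][130:290,230:400],None,fx=2.4,fy=2.4)
w=viewer.snapshot("wrist")["img"];w=cv2.resize(w,(512,384))
a=a[:384]; 
cv2.imwrite(f"pics/l{k}.png",cv2.resize(np.hstack([a,w[:a.shape[0]]]),(798,340))[:,:,::-1])
E
python3 look.py 2
```

```text
t 4.45 st [  -0.4 -131.6   77.2] F [-0.45 -0.2  -0.18]
```

View pics/l2.png

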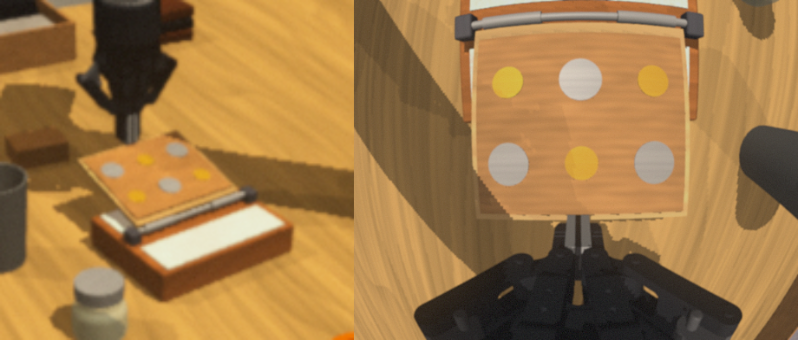

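The tip is right at the free edge (578,215 in the wrist half), with no force yet. I'll keep creeping in.

```bash
python3 -m crank '[0,-0.3,2,0,0, 0,-0.3,2,0,0]'; python3 -m crank '[0,-0.3,2,0,0, 0,-0.3,2,0,0]'; python3 -m crank '[0,-0.3,2,0,0, 0,-0.3,2,0,0]'; python3 look.py 3
```

```text
t: 4.8
tcp_pos: [0.5578, -0.1873, 0.0775]
tool_rot: [0.463, 0.533, -0.464, 0.535]
force: [0.5, -2.3, 0.8]
finger_gap: 0.001
t: 5.05
tcp_pos: [0.558, -0.1866, 0.0779]
tool_rot: [0.463, 0.533, -0.464, 0.536]
force: [-0.6, -6.2, 1.4]
finger_gap: -0.004
t: 5.3
tcp_pos: [0.5563, -0.1817, 0.077]
tool_rot: [0.464, 0.535, -0.463, 0.533]
force: [-0.3, 0.6, 0.6]
finger_gap: -0.003
t 5.3 st [  -0.7 -124.9   77. ] F [-0.34  0.6   0.59]
```

View pics/l3.png

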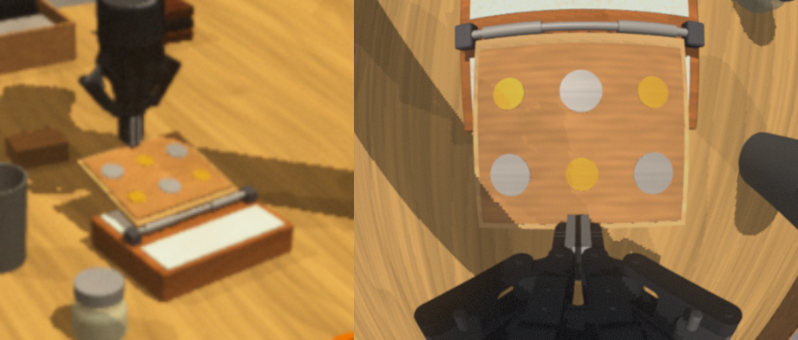

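```bash
cat > ang.py <<'E'
from h import *
from station import viewer,manip
for n in("top","scene"):
    d=viewer.snapshot(n);S=st(cloud(d)); x,y,z=np.moveaxis(S,-1,0); hsv=cv2.cvtColor(d["img"],cv2.COLOR_RGB2HSV)
    m=(abs(x)<.068)&(abs(x)>.035)&(y<-.03)&(y>-.14)&(z>.045)&(z<.2)
    a=np.polyfit(y[m],z[m],1); print(n,m.sum(),"ang",-np.arctan(a[0]),"z0",a[1],"ylim", np.percentile(y[m],[.5,99.5]),"zmax",np.percentile(z[m],99))
d=viewer.snapshot("scene");cv2.imwrite("pics/z.png",cv2.resize(d["img"][150:280,230:370],None,fx=5,fy=4.5,interpolation=cv2.INTER_CUBIC)[:,:,::-1])
E
python3 ang.py
```

```text
top 777 ang 0.21415434731065278 z0 0.05014763981189213 ylim [-0.12128429 -0.0302877 ] zmax 0.07749893197090596
scene 1026 ang 0.8679866171429734 z0 -0.004867768082275034 ylim [-0.13428708 -0.03064919] zmax 0.19531608888348218
```

View pics/z.png

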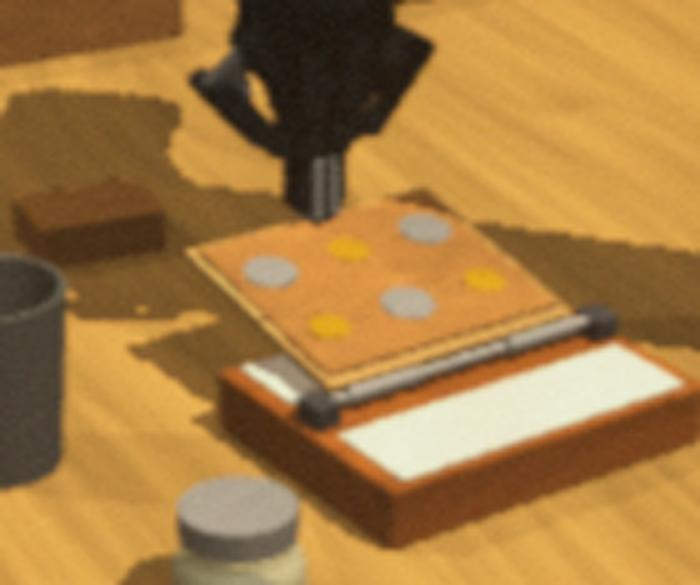

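Run:
```python
from h import *
from station import viewer,manip
np.set_printoptions(precision=3,suppress=True)
d=viewer.snapshot("scene");S=st(cloud(d));x,y,z=np.moveaxis(S,-1,0)
m=(abs(x)<.025)&(abs(y+.125)<.025)&(z>.04)&(z<.14)
v,u=np.nonzero(m)
for r in range(v.min(),v.max()+1):
    k=v==r
    c=[(uu,*np.round(S[r,uu]*1000).astype(int)) for uu in u[k]][::2]
    print(r,c[:7])
w=viewer.snapshot("wrist")["img"];cv2.imwrite("pics/w4.png",cv2.resize(w[200:400,200:450],None,fx=3,fy=3,interpolation=cv2.INTER_CUBIC)[:,:,::-1])
```

```text
174 [(np.int64(284), np.int64(14), np.int64(-139), np.int64(136)), (np.int64(295), np.int64(-4), np.int64(-118), np.int64(140)), (np.int64(303), np.int64(-25), np.int64(-115), np.int64(136))]
175 [(np.int64(284), np.int64(16), np.int64(-136), np.int64(135)), (np.int64(286), np.int64(11), np.int64(-135), np.int64(135)), (np.int64(296), np.int64(-3), np.int64(-113), np.int64(139)), (np.int64(298), np.int64(-10), np.int64(-115), np.int64(137)), (np.int64(300), np.int64(-15), np.int64(-113), np.int64(136)), (np.int64(302), np.int64(-22), np.int64(-115), np.int64(134))]
176 [(np.int64(284), np.int64(15), np.int64(-137), np.int64(132)), (np.int64(286), np.int64(10), np.int64(-136), np.int64(132)), (np.int64(288), np.int64(14), np.int64(-121), np.int64(138)), (np.int64(295), np.int64(-1), np.int64(-114), np.int64(137)), (np.int64(297), np.int64(-7), np.int64(-115), np.int64(135)), (np.int64(299), np.int64(-11), np.int64(-113), np.int64(135)), (np.int64(301), np.int64(-23), np.int64(-121), np.int64(129))]
177 [(np.int64(285), np.int64(13), np.int64(-136), np.int64(130)), (np.int64(287), np.i
[... 10765 characters left out ...]
), np.int64(75)), (np.int64(295), np.int64(3), np.int64(-108), np.int64(72)), (np.int64(297), np.int64(2), np.int64(-101), np.int64(75)), (np.int64(300), np.int64(-6), np.int64(-101), np.int64(72))]
203 [(np.int64(287), np.int64(25), np.int64(-110), np.int64(74)), (np.int64(289), np.int64(19), np.int64(-110), np.int64(73)), (np.int64(291), np.int64(15), np.int64(-108), np.int64(72)), (np.int64(293), np.int64(12), np.int64(-103), np.int64(74)), (np.int64(295), np.int64(8), np.int64(-101), np.int64(73))]
204 [(np.int64(288), np.int64(24), np.int64(-106), np.int64(73)), (np.int64(291), np.int64(17), np.int64(-105), np.int64(71))]
205 [(np.int64(290), np.int64(22), np.int64(-101), np.int64(72))]
```

View pics/w4.png

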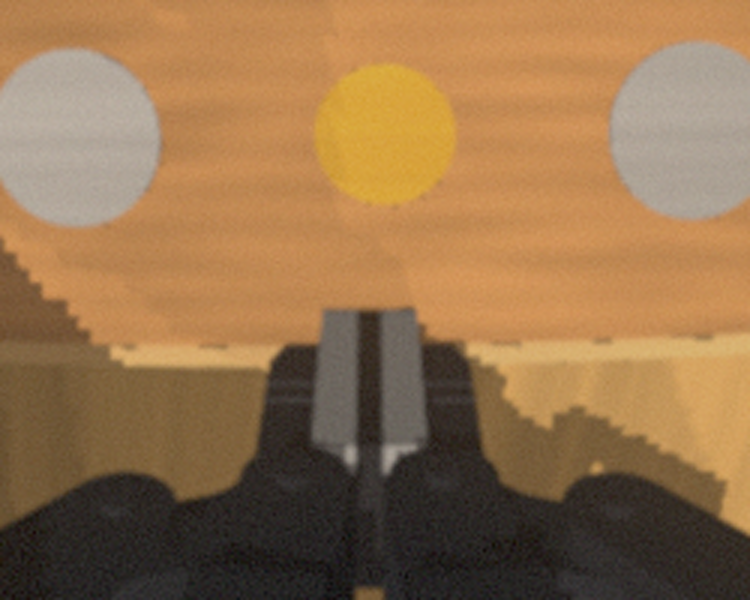

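The finger's front face is at y≈-115 and visible only down to z≈77, just above the leaf surface. Either the tip slipped onto the leaf or it stands lower than I can see. I'll raise it and check the tip offset.

```bash
python3 -m crank '[0,0,0,5,0, 0,0,0,10,0, 0,0,0,10,0]';python3 ang.py;  python3 look.py 5
python3 - <<'E'
from h import *
from station import viewer,manip
d=viewer.snapshot("scene");S=st(cloud(d));x,y,z=np.moveaxis(S,-1,0)
for r in range(186,206,1): print(r,np.round(S[r,290:296]*1000).astype(int).tolist(), d["img"][r,293])
E
```

```text
t: 6.02
tcp_pos: [0.5572, -0.1829, 0.0879]
tool_rot: [0.464, 0.533, -0.463, 0.534]
force: [-1.0, 0.3, 0.6]
finger_gap: -0.002
top 799 ang 0.21802216116427767 z0 0.04994076026026458 ylim [-0.12203595 -0.03044491] zmax 0.07726675981374052
scene 990 ang 0.8886674100949736 z0 -0.00792485837939901 ylim [-0.13599619 -0.03075274] zmax 0.19638823456088514
t 6.175 st [  -0.4 -125.8   87.3] F [-0.44  0.46  0.2 ]
186 [[9, -121, 111], [6, -120, 110], [7, -115, 112], [4, -115, 112], [1, -115, 111], [-1, -114, 111]] [104  92  80]
187 [[10, -119, 109], [6, -120, 108], [7, -115, 110], [5, -114, 110], [0, -117, 107], [-1, -115, 108]] [104  95  81]
188 [[9, -121, 105], [9, -116, 107], [7, -116, 107], [3, -117, 105], [1, -116, 105], [-2, -116, 105]] [104  94  83]
189 [[10, -119, 104], [6, -122, 102], [7, -115, 105], [3, -117, 103], [4, -111, 105], [-3, -117, 102]] [101  91  79]
190 [[10, -119, 101], [9, -116, 102], [7, -114, 102], [4, -116, 101], [2, -115, 101], [-1, -115, 100]] [102  91  78]
191 [[11, -117, 100], [7, -120, 97], [9, -112, 101], [1, -120, 96], [0, -118, 96], [-1, -114, 98]] [101  93  78
[... 867 characters left out ...]
[-1, -114, 76]] [213 143  67]
200 [[12, -116, 76], [12, -113, 78], [10, -112, 77], [6, -113, 76], [4, -111, 76], [0, -113, 74]] [223 150  71]
201 [[14, -113, 75], [13, -111, 76], [9, -112, 74], [7, -111, 75], [7, -107, 76], [1, -111, 73]] [224 153  73]
202 [[16, -111, 74], [12, -112, 73], [13, -106, 75], [7, -110, 72], [8, -105, 74], [5, -106, 73]] [221 150  70]
203 [[18, -108, 73], [15, -108, 73], [15, -103, 75], [9, -108, 71], [9, -103, 73], [6, -105, 71]] [216 146  66]
204 [[21, -103, 73], [18, -102, 73], [16, -101, 73], [14, -100, 73], [14, -96, 74], [11, -96, 74]] [214 142  61]
205 [[22, -101, 72], [20, -100, 72], [18, -99, 71], [16, -97, 72], [14, -95, 72], [13, -94, 73]] [220 149  69]
```

View pics/z.png

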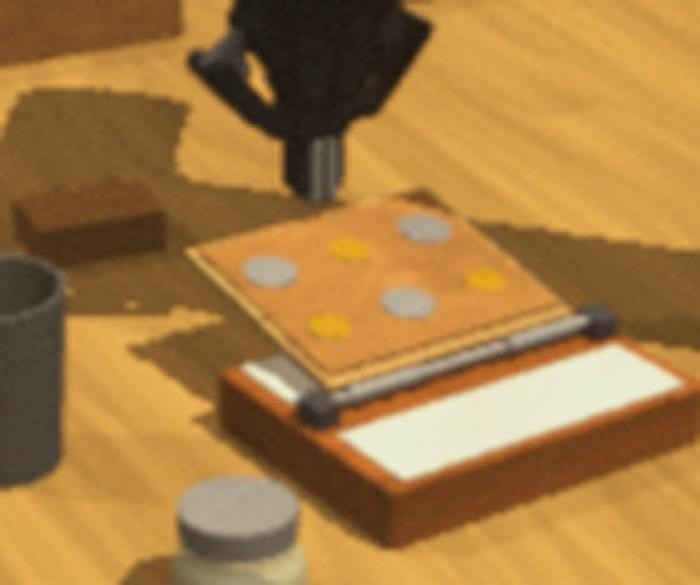

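View pics/l5.png

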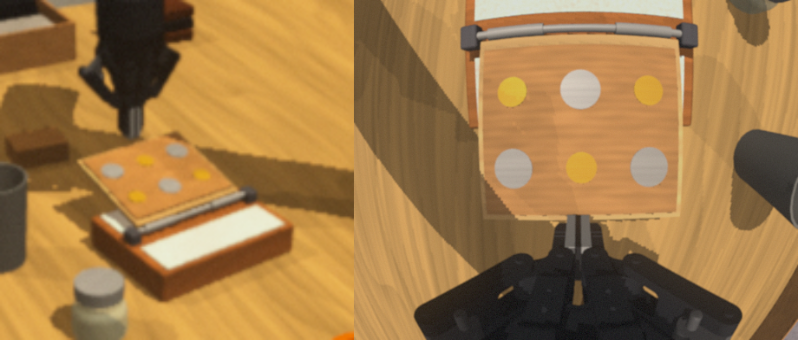

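The tip's bottom edge shows at z≈89 with the TCP at 87.5. So with the gripper shut, the tips stand level with the TCP, not 25 mm ahead of it, and the finger rode over the rim. The leaf is undisturbed at 0.215 rad. I'll back off, go lower and approach again.

```bash
python3 -m crank '[0,2.8,-20,0,0, 0,5.6,-40,0,0, 0,5.6,-40,-20,0, 0,5.6,-40,-38,0, 0,5.6,-40,-38,0]'; python3 -m crank '[0,-2,14,0,0, 0,-3.1,22,0,0, 0,-3.1,22,0,0]';python3 look.py 6
```

```text
t: 6.95
tcp_pos: [0.5611, -0.2226, 0.0473]
tool_rot: [0.463, 0.535, -0.464, 0.532]
force: [0.5, -0.8, 0.2]
finger_gap: 0.001
t: 7.32
tcp_pos: [0.5593, -0.1993, 0.0498]
tool_rot: [0.463, 0.534, -0.463, 0.534]
force: [0.1, -0.3, -0.0]
finger_gap: 0.001
t 7.325 st [  -0.3 -142.7   49.8] F [ 0.11 -0.34 -0.01]
```

View pics/l6.png

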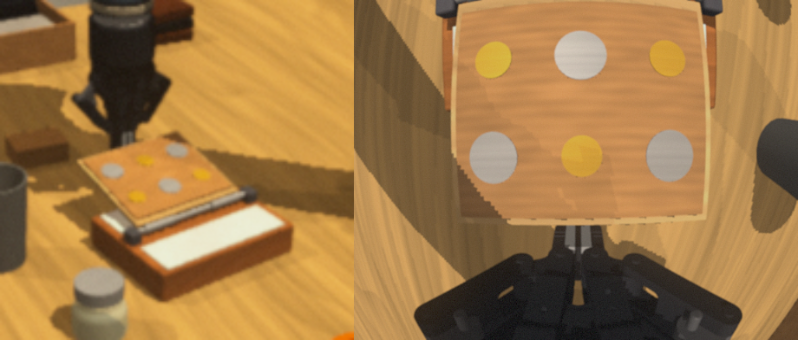

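The tip is now hidden below the edge at (578,222). Next I make contact, then push up and in.

```bash
python3 -m crank '[0,-0.6,4,0,0, 0,-0.6,4,0,0]'; python3 -m crank '[0,-0.3,2,0,0, 0,-0.3,2,0,0]';  python3 -m crank '[0,-0.3,2,0,0, 0,-0.3,2,0,0]'
```

```text
t: 7.68
tcp_pos: [0.5586, -0.1964, 0.0493]
tool_rot: [0.463, 0.534, -0.464, 0.534]
force: [0.7, -0.7, -0.2]
finger_gap: 0.001
t: 7.92
tcp_pos: [0.5586, -0.1952, 0.0493]
tool_rot: [0.463, 0.534, -0.464, 0.534]
force: [0.1, -1.6, -0.8]
finger_gap: 0.004
t: 8.18
tcp_pos: [0.5587, -0.195, 0.0496]
tool_rot: [0.463, 0.533, -0.464, 0.536]
force: [-1.5, -7.5, -0.5]
finger_gap: -0.002
```

Contact at 7.5 N. I raise while keeping pressure.

```bash
python3 -m crank '[0,-0.1,1,4,0, 0,-0.3,2,8,0, 0,-0.4,3,12,0, 0,-0.4,3,12,0]'; python3 ang.py; python3 look.py 7
```

```text
t: 8.68
tcp_pos: [0.5583, -0.1919, 0.0621]
tool_rot: [0.463, 0.533, -0.464, 0.535]
force: [-1.9, -6.3, 1.7]
finger_gap: 0.005
top 675 ang 0.31696887940723617 z0 0.050476381826924537 ylim [-0.12103061 -0.03039255] zmax 0.09019281120422952
scene 1087 ang 0.774248092749623 z0 0.011290698898089141 ylim [-0.13886738 -0.03069696] zmax 0.19560104747561904
t 8.825 st [  -0.2 -135.2   62. ] F [-2.13 -6.04  1.64]
```

View pics/l7.png

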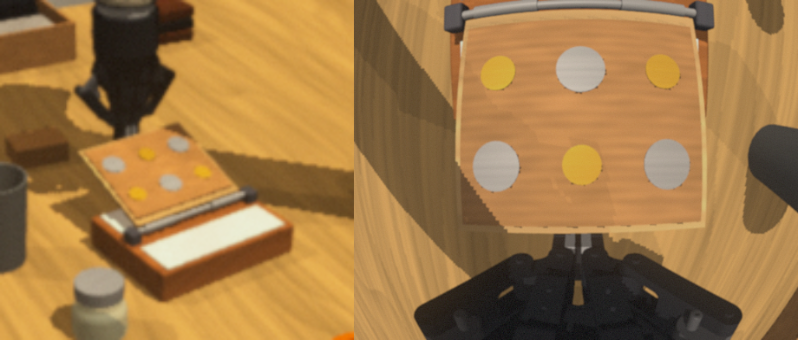

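The leaf follows, at 0.32 rad. I continue along the arc.

```bash
python3 -m crank '[0,-0.4,3,8,0, 0,-0.9,6.4,16,0, 0,-1.5,11,24.5,0, 0,-2.3,16,33,0, 0,-3.1,22,40.5,0, 0,-4,28,48,0, 0,-4,28,48,0]'; python3 ang.py; python3 look.py 8
```

```text
t: 9.8
tcp_pos: [0.5549, -0.1637, 0.111]
tool_rot: [0.463, 0.532, -0.464, 0.536]
force: [-0.2, -5.7, 3.3]
finger_gap: -0.001
top 518 ang 0.7498029199384096 z0 0.054009707620221004 ylim [-0.09264855 -0.03015265] zmax 0.13695528430019638
scene 1042 ang 0.9568903569217018 z0 0.028863679854483803 ylim [-0.11562881 -0.03033266] zmax 0.19911407709715126
t 9.95 st [   0.5 -106.9  110.6] F [-0.14 -6.07  3.78]
```

View pics/l8.png

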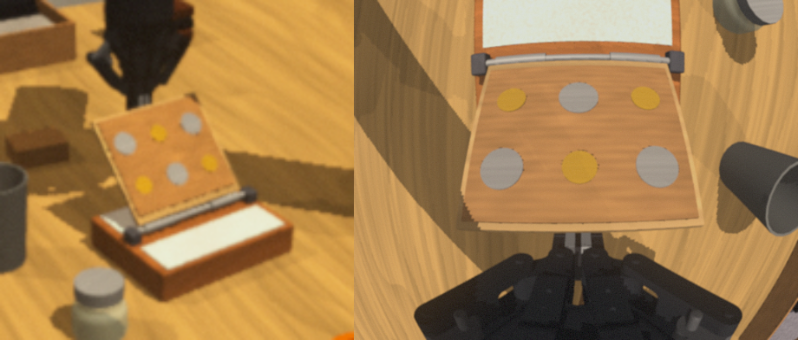

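```bash
python3 -m crank '[0,-1,7,7,0, 0,-2,14,13,0, 0,-3.1,22,19,0, 0,-4.2,30,24,0, 0,-5.4,39,28,0, 0,-6.7,48,32,0, 0,-8,57,34,0, 0,-9.3,66,34,0, 0,-9.3,66,34,0]'; python3 look.py 9
```

```text
t: 11.18
tcp_pos: [0.5435, -0.0942, 0.1428]
tool_rot: [0.463, 0.535, -0.463, 0.533]
force: [0.0, -0.8, -1.3]
finger_gap: -0.0
t 11.175 st [ -1.1 -36.4 142.8] F [ 0.01 -0.76 -1.3 ]
```

View pics/l9.png

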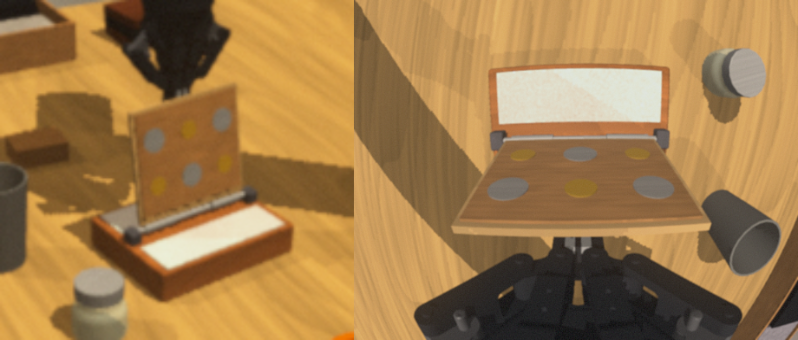

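The leaf is at about 1.38 rad, nearly upright. The tumbler and jar stand untouched at the right of the wrist view. Now I push it through upright.

```bash
python3 -m crank '[0,-1.5,11,0,0, 0,-3,21,-1,0, 0,-4.3,31,-2,0, 0,-5.6,40,-3,0, 0,-6.9,49,-5,0, 0,-8.1,58,-7,0, 0,-9.4,67,-11,0, 0,-10.6,76,-16,0, 0,-10.6,76,-16,0]'; python3 look.py 10
```

```text
t: 12.4
tcp_pos: [0.5332, -0.0186, 0.1266]
tool_rot: [0.463, 0.535, -0.463, 0.534]
force: [0.5, 0.8, 0.6]
finger_gap: 0.001
t 12.4 st [ -0.7  39.9 126.6] F [0.55 0.8  0.58]
```

View pics/l10.png

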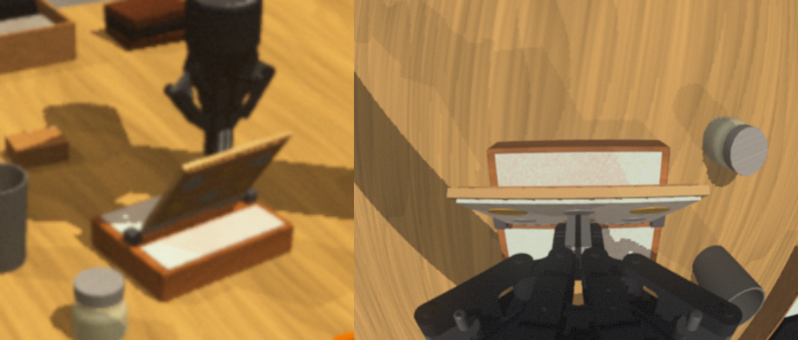

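The leaf is past upright and leaning over. I push it down.

```bash
python3 -m crank '[0,-1,7,-5,0, 0,-2,14,-11,0, 0,-2.9,21,-18,0, 0,-3.7,27,-26,0, 0,-4.4,32,-34,0, 0,-5,36,-43,0, 0,-5.5,39,-52,0, 0,-5.9,42,-61,0, 0,-6.1,43,-69,0, 0,-6.1,43,-74,0]'; python3 -m crank '[0,0,0,-4,0, 0,0,0,-4,0]'; python3 look.py 11
```

```text
t: 13.75
tcp_pos: [0.5275, 0.0235, 0.0526]
tool_rot: [0.463, 0.534, -0.464, 0.534]
force: [0.2, -0.1, 0.3]
finger_gap: 0.002
t: 14.0
tcp_pos: [0.5276, 0.0234, 0.0513]
tool_rot: [0.464, 0.534, -0.463, 0.534]
force: [-2.4, 1.2, 16.6]
finger_gap: -0.001
t 14.0 st [-0.4 82.3 51.3] F [-2.43  1.19 16.56]
```

View pics/l11.png

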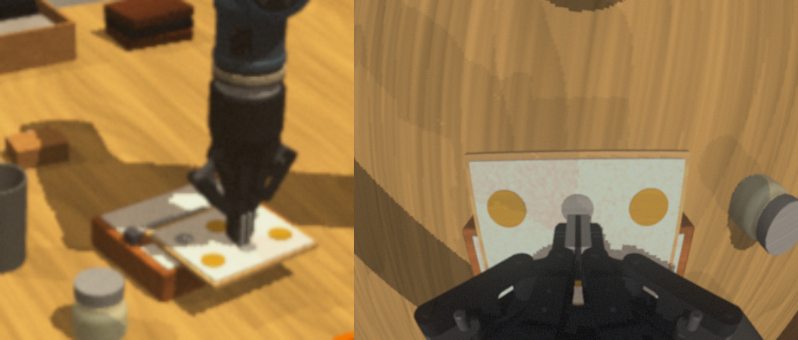

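The leaf lies flat and is pressed with 16 N at the stop. I lift off and check.

```bash
python3 -m crank '[0,0,0,10,0, 0,0,0,50,0, 0,0,0,100,0, 0,0,-30,150,0, 0,-40,-60,180,0, 0,-90,-60,180,0, 0,-90,-60,180,0]'
python3 - <<'E'
from h import *
from station import viewer,manip
s=manip.sense();print(s["t"],s["tcp_pos"],s["force"])
d=viewer.snapshot("top");W=cloud(d);S=st(W);x,y,z=np.moveaxis(S,-1,0)
m=(abs(x)<.055)&(y>.02)&(y<.118)&(z>.03)&(z<.075)
a=np.polyfit(y[m],z[m],1);print("ang from flat",np.arctan(a[0]),"z0",a[1],m.sum())
for n,(u,v) in dict(tape=(251,287),tapeR=(268,303),carton=(489,248),jar=(328,217),tum=(402,180)).items(): print(n,np.round(W[v,u],3))
cv2.imwrite("pics/top12.png",d["img"][:,:,::-1])
d=viewer.snapshot("scene");cv2.imwrite("pics/scene12.png",d["img"][:,:,::-1])
S=st(cloud(d));x,y,z=np.moveaxis(S,-1,0)
m=(abs(x)<.055)&(y>.02)&(y<.118)&(z>.03)&(z<.075)
a=np.polyfit(y[m],z[m],1);print("ang from flat",np.arctan(a[0]),"z0",a[1],m.sum())
E
```

```text
t: 14.98
tcp_pos: [0.4331, -0.0359, 0.2291]
tool_rot: [0.463, 0.535, -0.465, 0.532]
force: [0.2, -0.8, 0.9]
finger_gap: 0.002
14.975 [ 0.4330713  -0.03586192  0.22914041] [ 0.17990789 -0.75761357  0.86029105]
ang from flat -0.0016148006003482115 z0 0.050428272470694605 1844
tape [0.537 0.222 0.028]
tapeR [0.499 0.183 0.023]
carton [ 0.616 -0.334  0.027]
jar [0.691 0.039 0.063]
tum [ 0.771 -0.132  0.076]
ang from flat 0.0009623692561773659 z0 0.051614872493658634 1145
```

View pics/top12.png

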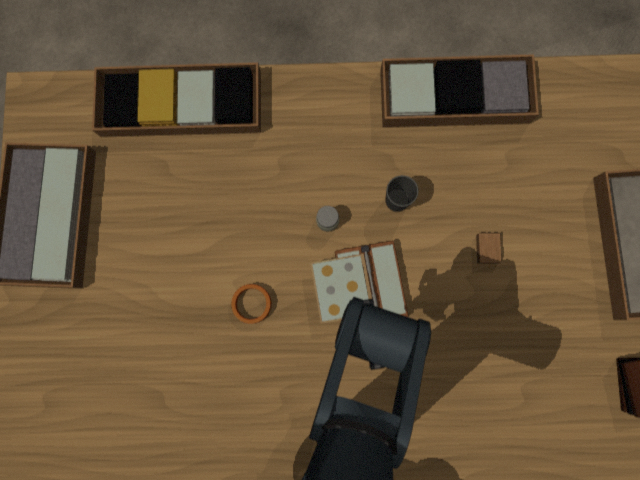

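View pics/scene12.png

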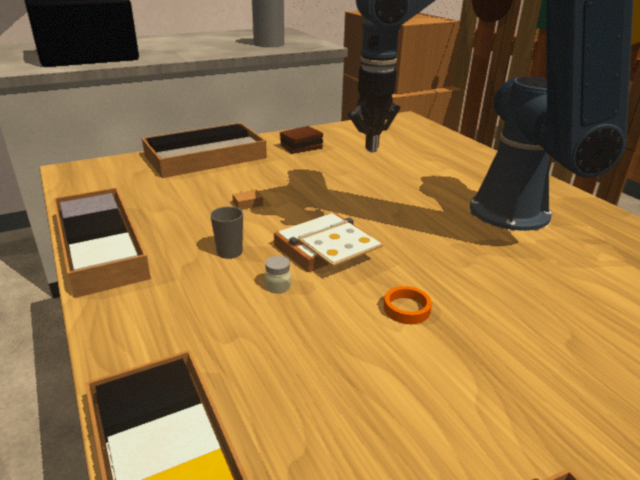

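The top view shows the leaf white side up at (342,287) on the +y side. The tape, carton, jar and tumbler are at the same pixels as at the start, and the arm is clear. I hand in now.

```bash
python3 -c "
from station import workorder; print(workorder.sign_off())"
```

```text
the job is handed in; nothing more can be done
None
```

The leaf is turned over its spine and lies flat on the +y side. I signed the job off at about 15 s of the 48 s allowed; no verdict is reported.

**How it was done:** With the gripper shut, I pressed the outside of the fingers against the free edge. I lifted it along its arc and pushed it through upright. I then pressed it onto its stop with the fingertips (about 16 N), and lifted clear.

**Last checks:**
- **Leaf:** the top view put it within 0.002 rad of flat and the scene view within 0.001 rad, both with noisy depth.
- **Bystanders:** the depth readings at all four came out within about 1 mm in plan of the starting ones.
- **Robot:** it stood clear of everything, with wrist force readings at noise level.

**What disagreed:** On the first approach the closed tips were about level with the TCP in the camera, not 25 mm ahead as stated. The fingers therefore slid over the leaf's rim at about 6 N without turning the leaf. I backed off, went lower and repeated the approach.

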